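Square a tee bracket into the corner jig

ROBOT

A 6-joint arm with a two-finger parallel gripper is mounted at the origin on a cart in front of the work surface, level with it; the furniture and walls round the work are solid. World frame = base frame: x ahead of the robot, y to its left, z up, the work surface at z = 0. Lengths are in m, angles in rad, forces in N, time in s.
With the tool pointing down it reaches from about 0.3 to 0.825 m from the base axis. Payload 5.4 kg.
Tool frame: the origin (TCP) lies at the very end of the fingers, on their centre line; the grasp point (between the pads) lies 19 mm behind it; z points along the fingers, y is the line along which they close (so a half turn about z gives the same grasp; the last joint's range is limited). The gripper opens to 92 mm and grips with 3 to 60 N. Pads are 20 mm wide; open, the fingers measure 128 mm over their backs; the gripper's body (75 mm by 189 mm) begins 69 mm behind the grasp point.
Start: joints at [1.036, 0.158, 1.597, -0, 1.386, -0.21], TCP at [0.184, 0.545, 0.182] pointing down, gripper open.
Joint ranges: [-2.91, 2.91], [-0.94, 2.29], [0.18, 2.7], [-1.29, 4.43], [0.17, 2.64], [-3, 3]. Speed limits (rad/s): [2.57, 2.57, 3.14, 3.14, 3.14, 3.14].

INTERFACE

Orientations are given as a rotation vector (axis times angle).
In Python, from workcell import bot gives the robot as it stands. Calls block until the motion is done:
- bot.goto(position, orientation): joint-space move of the TCP to a pose.
- bot.line_to(position, rot=None, max_speed=0.15): straight line of the TCP; rot=None keeps the orientation; max_speed is the mean speed in m/s.
- bot.set_joints(angles): joint-space move.
- bot.set_gripper(opening, newtons=None): opening from 0.0 (shut) to 1.0 (fully open); newtons is the grip in N (None keeps the last); returns when the fingers have stopped.
- bot.hold(seconds).
- bot.inverse_kinematics(position, orientation): joint angles nearest the present ones, or None.
- bot.read_camera(name): name is "scene" or "top" or "wrist"; returns a dict with "pixels" (420x560x3 uint8, blue, green, red), "fx", "fy", "cx", "cy" (pixels), "R" (3x3) and "t" (3): a world point X has camera coordinates R X + t. Camera axes: x right, y down, z forward; pixel columns grow to the right and rows downward; lengths in m; the calibration is good to about 2 mm. A picture is of the moment at which its call begins. There is no depth.
A pose or a line that the arm cannot do raises bot.MotionError and nothing moves.
- bot.job_done(): hands the job in; it is judged then, once.
Readings, each from a call of its own:
- bot.current_clock(): time.
- bot.current_joints(): joint angles.
- bot.current_joint_vel(): joint speeds.
- bot.current_effort(): joint torques, N m.
- bot.current_ee_pos(): TCP position.
- bot.current_tool_rot(): TCP orientation.
- bot.current_contact_force(): force on the tool from outside, world axes, zero at the start.
- bot.current_ft_torque(): the same for the moment, N m.
- bot.current_opening(): opening from 0.0 (shut) to 1.0 (fully open).
- bot.current_grip_force(): force on a finger pad.
Only numpy, scipy, OpenCV 4.12 (cv2) and the standard library are available. Lean on these libraries where they do the work, as an engineer would, in place of code of your own. Each camera call takes 0.05 s, during which the arm holds its last target. There are 200 camera calls.

TASK

Drive the jig's ejector pin down flush with the mallet and stand the mallet back upright on the table, off the jig. Then set the tee bracket flat on the jig, its long side along the long fence, press it into the corner so that it touches both fences at once, and finish with the gripper still holding it there, pushing firmly against both fences. Leave everything else on the table where it is.

Things in the scene. Friction and masses are not known exactly. Their poses are not given: they have to be found in the camera images.
- jig: fixed dark steel plate 150 (x) x 170 (y) x 15 mm high, on the table. Origin: centre of its underside; top face at z = 15 mm. Plate, fences and the bracket's foot are ground smooth and oiled (friction about 0.2). Its own x axis points to the edge with the long fence, its y axis to the edge with the short fence.
- long_fence: fixed aluminium bar on the jig, 20 mm thick (x), 170 mm long (y), 20 mm high above the plate. Origin: centre of its underside, at (65, 0, 15) mm in the jig's frame; same axes as the jig. Its inner face is at x = +55 mm in the jig's frame.
- short_fence: fixed aluminium bar on the jig, 80 mm long (x, from -25 to +55 mm in the jig's frame), 20 mm thick (y), 20 mm high above the plate, at a right angle to the long fence. Origin: centre of its underside, at (15, 75, 15) mm in the jig's frame. Its inner face is at y = +65 mm in the jig's frame.
- corner (a point): the inside corner where both fences' inner faces meet the plate's top face: (55, 65, 15) mm in the jig's frame.
- pin (a joint): upright ejector pin in the jig, 12 mm diameter, in the place where the bracket will sit: 25, 23 mm (x, y) in the jig's frame, so 30 mm from the long fence's face and 42 mm from the short fence's. 0: stands 12 mm proud of the plate; 0.012: down, flush with the plate. It is stiff (moves under about 8 N) and stays where it is left.
- pin_top (a point): centre of the pin's top face; 12 mm above the plate when the pin is fully up (it may start up to 3 mm lower).
- mallet: loose turned wooden mallet, about 0.22 kg, standing on its head with the handle straight up. Origin: centre of the head's flat underside (its striking face, 35 mm across); z runs up the handle. Dark head up to 37 mm diameter and 64 mm high, then the light round handle, 20 to 24 mm diameter, up to 155 mm.
- bracket: loose plain steel tee bracket, about 0.4 kg, an upside-down T: foot 60 (x) x 84 (y) x 16 mm high, and on the middle of it along its whole length an upright web 16 mm thick (x), 84 mm long (y), reaching up to 50 mm. Origin: centre of the foot's underside; z up. Seated in the corner with its y axis along the long fence (either way round) its origin is 30 mm from the long fence's face, 42 mm from the short fence's face and 15 mm above the table, right over the pin.
- wax_tin: bystander: round wax tin, 67 mm across, 24 mm high, on the table away from the work; origin: centre of its underside. Leave it where it is.
- cork_big: bystander: cork stopper, 33 mm across, 32 mm high, on the table away from the work; origin: centre of its underside. Leave it where it is.
- tweezers_long: bystander: long steel tweezers lying flat, 22 x 195 x 11 mm, on the table away from the work; origin: centre of its underside. Leave it where it is.
- tumbler_amber: bystander: amber glass tumbler, 62 mm across, 82 mm high, on the table away from the work; origin: centre of its underside. Leave it where it is.
- tape_roll: bystander: roll of tape lying flat, 104 mm across, 25 mm high, on the table away from the work; origin: centre of its underside. Leave it where it is.
- optic_mould: bystander: round brass mould, 68 mm across, 54 mm high, on the table away from the work; origin: centre of its underside. Leave it where it is.
Things that resemble listed ones, but are neither listed nor needed, are in the scene too. Of the things that look like the mallet, take the one that is nearest to the robot's base at the start.

How it is judged:
On the way, in this order (a step that is already met when the one before it is completed fails the run):
1. the mallet strikes the pin while it is up (value of joint pin below 0.0105 m and contact force between mallet and pin above 1 N).
2. the pin is down flush, the mallet's head on it (value of joint pin above 0.0105 m and distance between mallet and pin_top below 0.016 m).
3. the mallet stands upright on the table again, let go, off the jig (value of joint pin above 0.0105 m and height (world z) of mallet between -0.008 and 0.008 m and angle between mallet's own z axis and vertical below 0.15 rad and contact force between each of the fingers, jig and mallet below 0.1 N and linear speed of mallet below 0.03 m/s), for 0.2 s.
At the end, for the whole second after the job is handed in: Pin over 10.5 mm down; mallet upright on the table (8 mm, 0.15 rad), released, at rest, off the jig; bracket in the gripper (over 2 N), flat on the plate (-2/+3 mm, 0.04 rad), square to the long fence (0.035 rad), within 2.5 mm of its seat, at rest, pressed on each fence with over 2 N (all of step 3 and contact force between bracket and long_fence above 2 N and contact force between bracket and short_fence above 2 N and contact force between the fingers and bracket above 2 N and angle between the y axis of bracket and the y axis of jig, either way round below 0.035 rad and angle between bracket's own z axis and vertical below 0.04 rad and z of bracket in the frame of jig between 0.013 and 0.018 m and x of bracket in the frame of jig above 0.0225 m and y of bracket in the frame of jig above 0.0205 m and linear speed of bracket below 0.02 m/s); the arm keeps its last pose, push and grip.
It fails at once if a bystander (wax tin, cork, tweezers, tumbler, tape roll or brass mould) is moved more than 25 mm (distance of any of wax_tin, cork_big, tweezers_long, tumbler_amber, tape_roll, optic_mould from where it was at the start of the episode above 0.025 m).
It also fails if it takes over 59 s, if anything falls off the work surface, if the arm or the gripper's body presses on something with over 40 N, if the wrist force passes 120 N, or if a joint passes its speed limit or range.

## Working session

There is one attempt and no reset: what is moved stays moved. The work goes in short steps, each a Python script; the robot and the scene stay as the last script left them, time stands still between calls to the robot, and variables do not carry over. Pictures are saved under pics/ and viewed, at most 10 in all, crops included, and the job is handed in when it is done.

```bash
ls; mkdir -p pics; python3 - <<'E'
from workcell import bot
import cv2,numpy as np
for n in("scene","top"):
    c=bot.read_camera(n); cv2.imwrite(f"pics/{n}0.png",c["pixels"])
    R=np.array(c["R"]);t=np.array(c["t"]); print(n,c["fx"],c["fy"],c["cx"],c["cy"],(-R.T@t).round(3),R.round(3).tolist())
print(bot.current_clock(),bot.current_tool_rot())
E
```

```text
pics
scene 437.4097826266315 437.4097826266315 281.8682569583167 217.71556885595646 [ 0.013 -0.72   0.928] [[0.875, -0.485, -0.004], [-0.348, -0.622, -0.701], [0.338, 0.615, -0.713]]
top 543.0853163672119 543.0853163672119 278.1108483399273 206.05843818387575 [0.258 0.052 1.482] [[-0.03, -1.0, 0.002], [-0.993, 0.029, -0.116], [0.116, -0.005, -0.993]]
0.1 [-5.07832206e-01 -3.09963785e+00  2.46238385e-03]
```

View pics/scene0.png

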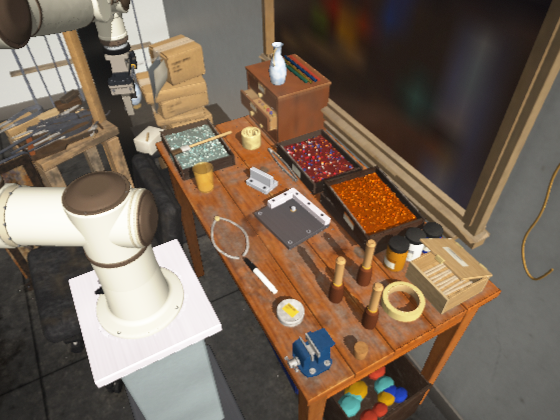

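View pics/top0.png

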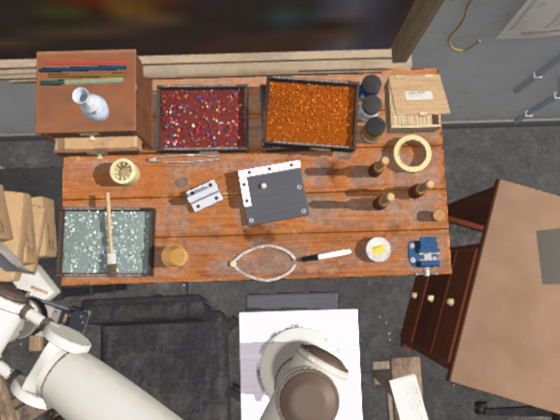

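The top view shows the jig (long fence at the top, short fence at left, pin ≈(263,185)) and the bracket ≈(204,196). There are three mallet look-alikes: top (378,167), (386,201), (421,188), which are scene bases ≈(365,282), (337,298), (371,323). I'll compute their positions and check an enlarged crop.

```bash
cat > h.py <<'E'
from workcell import bot
import cv2,numpy as np
def ray(c,uv,z):
    R=np.array(c["R"]);t=np.array(c["t"]);o=-R.T@t
    d=R.T@np.array([(uv[0]-c["cx"])/c["fx"],(uv[1]-c["cy"])/c["fy"],1.])
    return (o+d*(z-o[2])/d[2])
def proj(c,X):
    p=np.array(c["R"])@np.asarray(X,float)+np.array(c["t"]);return np.array([c["fx"]*p[0]/p[2]+c["cx"],c["fy"]*p[1]/p[2]+c["cy"]])
E
python3 - <<'E'
from h import *
t=bot.read_camera("top");s=bot.read_camera("scene")
for n,uv in(("A",(337,300)),("B",(365,283)),("C",(371,326))):
    p=ray(s,uv,0);print(n,p.round(3),np.hypot(*p[:2]).round(3),proj(t,p).round(0), proj(t,p+[0,0,.155]).round(0), "top of handle in scene",proj(s,p+[0,0,.155]).round(0))
print("pin",ray(t,(263,185),.027),"tool",ray(t,(204,196),.05))
a=cv2.resize(t["pixels"][150:235,175:315],None,fx=5.7,fy=5.7,interpolation=cv2.INTER_CUBIC)[:, :798]
a=cv2.resize(t["pixels"][155:220,175:310],(798,384),interpolation=cv2.INTER_CUBIC)
b=cv2.resize(t["pixels"][150:216,365:445],(260,214),interpolation=cv2.INTER_CUBIC)
d=cv2.resize(s["pixels"][230:340,310:400],(175,214),interpolation=cv2.INTER_CUBIC)
e=cv2.resize(s["pixels"][160:250,240:340],(238,214),interpolation=cv2.INTER_CUBIC)
o=np.zeros((600,800,3),np.uint8);o[:384,:798]=a;o[386:,:260]=b;o[386:,265:440]=d;o[386:,445:683]=e
cv2.imwrite("pics/crop1.png",o)
E
```

```text
A [ 0.433 -0.241  0.   ] 0.496 [382. 202.] [394. 195.] top of handle in scene [343. 261.]
B [ 0.526 -0.233  0.   ] 0.575 [377. 169.] [389. 158.] top of handle in scene [374. 244.]
C [ 0.463 -0.342  0.   ] 0.575 [418. 191.] [434. 181.] top of handle in scene [381. 288.]
pin [0.48638994 0.08372412 0.027     ] tool [0.45781742 0.2408137  0.05      ]
```

View pics/crop1.png

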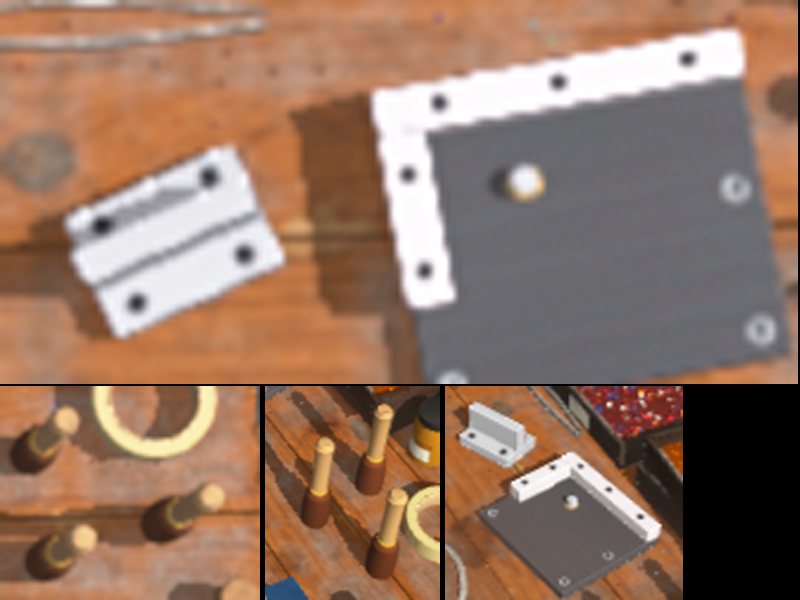

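Crop: A (top (386,201), scene base (337,298)) is the mallet meant: 0.496 m from the base, against 0.575 m for both B and C. The bracket lies about 20° off world axes, and the jig is about 9° off. I'll move to look from near at the jig and bracket, then at the mallet.

```bash
cat >> h.py <<'E'
from scipy.spatial.transform import Rotation as Ro
def down(deg):   # tool x axis heading in world xy (deg), z down; y = heading-90
    h=np.deg2rad(deg)/2; return np.pi*np.array([np.cos(h),np.sin(h),0])
def best(p,deg): # choose half-turn with smaller wrist angle
    o=[]
    for d in(deg,deg+180):
        q=bot.inverse_kinematics(list(p),list(down(d)))
        if q is not None:o.append((abs(q[5]),d))
    return down(min(o)[1])
E
python3 - <<'E'
from h import *
for p,n in(((.40,.14,.36),"w1"),((.433,-.241,.27),"w2")):
    o=best(p,0);bot.goto(list(p),list(o));c=bot.read_camera("wrist");cv2.imwrite(f"pics/{n}.png",c["pixels"]);np.save(n+".npy",c,allow_pickle=True)
    print(bot.current_ee_pos(),o,bot.current_joints(),bot.current_clock(), (-np.array(c["R"]).T@np.array(c["t"])).round(3),c["fx"])
E
```

```text
[0.39981309 0.14054875 0.35962391] [1.92367069e-16 3.14159265e+00 0.00000000e+00] [ 5.10354444e-02 -2.95812206e-01  1.68416658e+00  2.00672165e-04
  1.75396244e+00 -1.52069470e+00] 2.0417 [0.333 0.141 0.562] 377.0406114360806
[ 0.43327045 -0.24059242  0.27020306] [3.14159265 0.         0.        ] [-7.51342923e-01 -9.71518402e-02  1.68603430e+00  1.15640517e-04
  1.55237866e+00  8.18169892e-01] 4.1 [ 0.499 -0.24   0.472] 377.0406114360806
```

View pics/w1.png

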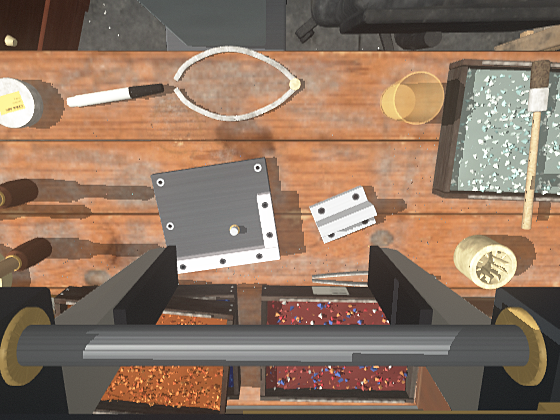

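View pics/w2.png

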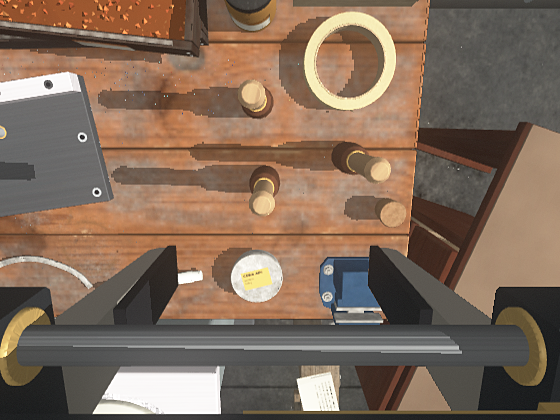

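w1 shows the pin (235,230), jig corners ≈(152,174), (263,157), (279,260), (180,272), and the bracket ≈(343,215). w2 shows mallet A with its handle top at (262,203), clear of B (255,93) and C (375,168).

```bash
python3 - <<'E'
from h import *
a=np.load("w1.npy",allow_pickle=True).item();b=np.load("w2.npy",allow_pickle=True).item()
P=lambda uv,z,c=a:ray(c,uv,z)[:2].round(4)
print("pin",P((235,230),.025))
m=P((152,174),.015);n=P((263,157),.015);print("plate",m,n,np.linalg.norm(m-n),np.degrees(np.arctan2(*(n-m)[::-1])))
m=P((180,272),.035);n=P((279,260),.035);print("fence",m,n,np.linalg.norm(m-n),np.degrees(np.arctan2(*(n-m)[::-1])))
hsv=cv2.cvtColor(b["pixels"],cv2.COLOR_BGR2HSV)
print("mallet handle top",P((262,203),.155,b),"head",P((264,180),.064,b), "scene .433 -.241")
img=a["pixels"];h=cv2.cvtColor(img,cv2.COLOR_BGR2HSV)
k=((h[...,1]<45)&(h[...,2]>110)).astype(np.uint8);k[:180]=0;k[250:]=0;k[:,:300]=0;k[:,390:]=0
cs,_=cv2.findContours(k,0,2);c=max(cs,key=cv2.contourArea);r=cv2.minAreaRect(c);print("rect",r,cv2.boxPoints(r).round(1).tolist())
z1=cv2.resize(img[175:255,295:395],(750,600),interpolation=cv2.INTER_CUBIC)
z1=cv2.resize(img[150:280,140:390],(798,415),interpolation=cv2.INTER_CUBIC)
cv2.imwrite("pics/w1c.png",cv2.resize(img[180:250,300:390],(770,599),interpolation=cv2.INTER_CUBIC))
E
```

```text
pin [0.487  0.0854]
plate [ 0.4053 -0.0345] [0.3806 0.1271] 0.16347675675765042 98.69020416622867
fence [0.5494 0.0028] [0.5302 0.1505] 0.14894270710578614 97.40653065509039
mallet handle top [ 0.4326 -0.2313] head [ 0.439  -0.2312] scene .433 -.241
rect ((344.1332702636719, 213.28961181640625), (40.47500991821289, 60.42299270629883), 67.89054870605469) [[308.5, 205.89999389648438], [364.5, 183.1999969482422], [379.70001220703125, 220.6999969482422], [323.79998779296875, 243.39999389648438]]
```

View pics/w1c.png

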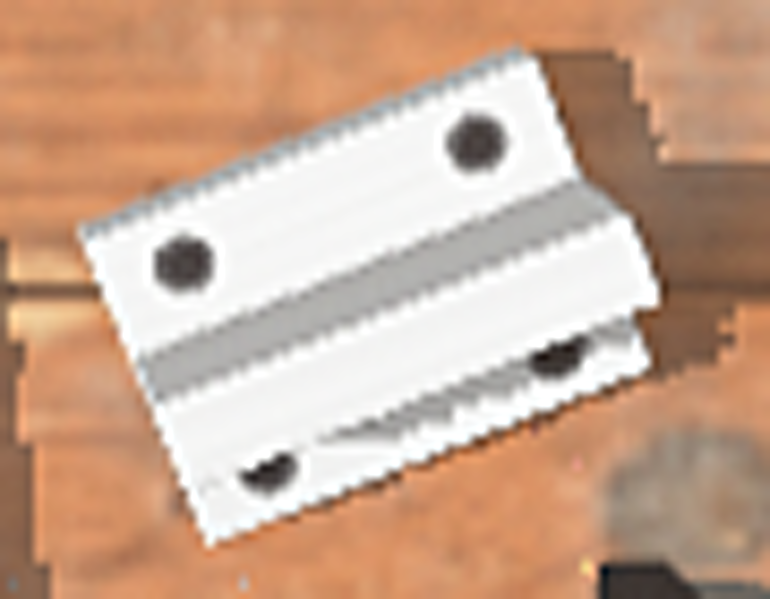

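The crop shows the bracket's foot-top corners at crop (85,235), (535,58), (650,370), (208,543), with the web along its long side. Next I'll compute its pose and grip the mallet.

```bash
python3 - <<'E'
from h import *
a=np.load("w1.npy",allow_pickle=True).item()
q=[ray(a,(300+x/8.556-.4,180+y/8.556-.4),.016)[:2] for x,y in((85,235),(535,58),(650,370),(208,543))]
q=np.array(q);print("bracket",q.mean(0).round(4),[np.linalg.norm(q[i]-q[i-1]).round(4) for i in range(4)])
for d in(q[1]-q[0],q[2]-q[3]):print(np.degrees(np.arctan2(d[1],d[0])))
# plate edge / fence lines
hsv=cv2.cvtColor(a["pixels"],cv2.COLOR_BGR2HSV)
k=((hsv[...,1]<70)&(hsv[...,2]<120)&(hsv[...,2]>40)).astype(np.uint8);k[:150]=0;k[245:]=0;k[:,:145]=0;k[:,285:]=0
top=[(x,np.argmax(k[:,x])) for x in range(160,258)]
l=cv2.fitLine(np.float32(top),cv2.DIST_HUBER,0,.01,.01).ravel();s=l[1]/l[0]
p=[ray(a,(x,l[3]+(x-l[2])*s),.015)[:2] for x in(160,257)];d=p[1]-p[0];yaw=np.degrees(np.arctan2(d[1],d[0]))-90;print("jig yaw",yaw,"near edge pts",p)
x=np.array([np.cos(np.radians(yaw)),np.sin(np.radians(yaw))]);print("pin dist from near edge (100)",(np.array([.487,.0854])-p[0])@x)
# mallet grasp
X=[.435,-.233]
o=[np.pi,0,0]
bot.set_gripper(.7,60)
bot.line_to([*X,.19],rot=o,max_speed=.2);c=bot.read_camera("wrist");cv2.imwrite("pics/w3.png",c["pixels"])
t=bot.read_camera("top");s2=bot.read_camera("scene");cv2.imwrite("pics/s3.png",s2["pixels"])
print(ray(c,(0,0),0)[:1],[proj(c,[*X,z]).round(0) for z in(0,.064,.155)],bot.current_clock())
h=cv2.cvtColor(c["pixels"],cv2.COLOR_BGR2HSV)
E
```

```text
bracket [0.4663 0.2454] [np.float64(0.0605), np.float64(0.0823), np.float64(0.0599), np.float64(0.0827)]
112.17933251461395
112.63327058427681
jig yaw 8.783151747208876 near edge pts [array([ 0.40406087, -0.02275397]), array([0.3822452 , 0.11844131])]
pin dist from near edge (100) 0.09848112751480093
[0.61379565] [array([272., 188.]), array([272., 200.]), array([272., 227.])] 5.375
```

View pics/w3.png

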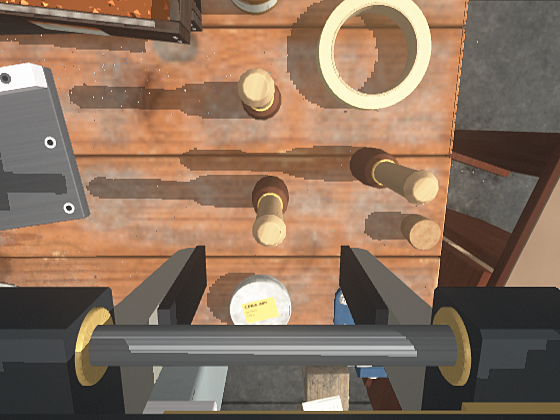

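The mallet's handle top at (269,229) is where predicted (272,227). The bracket's measured footprint, 60×82.5 mm, also fits. Now grip, lift and drive the pin.

```bash
python3 - <<'E'
from h import *
X=[.435,-.232]
bot.line_to([*X,.10],max_speed=.12);bot.set_gripper(0,60)
print("open mm",bot.current_opening()*92,bot.current_grip_force(),bot.current_ee_pos(),bot.current_contact_force())
bot.line_to([*X,.2],max_speed=.2)
P=[.4865,.085]
bot.line_to([*P,.2],max_speed=.25);bot.line_to([*P,.150],max_speed=.15);bot.hold(.3)
f0=bot.current_contact_force();print(f0)
c=bot.read_camera("scene");cv2.imwrite("pics/s4.png",cv2.resize(c["pixels"][140:260,220:350],(780,600)[::1],interpolation=cv2.INTER_CUBIC));print(bot.current_clock(),bot.current_opening()*92, proj(c,[*P,.05]))
E
```

```text
open mm 20.51924639720776 60.00036485027522 [ 0.43502596 -0.23191404  0.10004978] [0.46718048 0.59306172 0.15745605]
[ 0.66817596 -0.65332235 -2.25594347]
9.9417 20.598633930158268 [290.99005183 200.51400522]
```

View pics/s4.png

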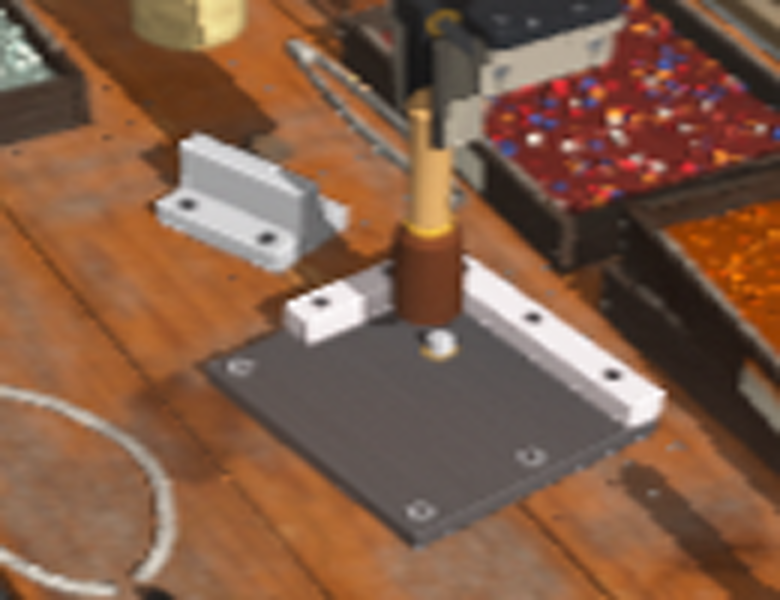

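The mallet hangs upright (head bottom ≈ crop (432,315)) just above the pin (440,340). Now press down.

```bash
python3 - <<'E'
from h import *
f0=bot.current_contact_force()
P=bot.current_ee_pos()[:2];P=[.4865,.085]
z=.130;bot.line_to([*P,z],max_speed=.06)
while z>.108:
    z-=.001;bot.line_to([*P,z],max_speed=.02)
    f=bot.current_contact_force()-f0
    print(round(z,4),bot.current_ee_pos()[2].round(4),f.round(1),bot.current_opening().round(4))
    if f[2]>32:break
print(bot.current_clock())
E
```

```text
Traceback (most recent call last):
AttributeError: 'float' object has no attribute 'round'
```

```bash
python3 - <<'E'
from h import *
f0=np.array([.67,-.65,-2.25])
P=[.4865,.085]
z=.129
while z>.108:
    z-=.001;bot.line_to([*P,z],max_speed=.02)
    f=bot.current_contact_force()-f0
    print(round(z,4),bot.current_ee_pos()[2].round(4),f.round(1))
    if f[2]>32:break
print(bot.current_clock(),bot.current_opening()*92)
E
```

```text
0.128 0.128 [-0.9  0.4  0.3]
0.127 0.1269 [-0.7  0.4  0.1]
0.126 0.1261 [ 0.1 -0.1  0.7]
0.125 0.1258 [-1.6  1.7  6.8]
0.124 0.1249 [-1.2  1.   7.2]
0.123 0.1239 [-1.5  1.3  8. ]
0.122 0.1229 [-0.8  1.   7.6]
0.121 0.1219 [-0.8  0.8  8. ]
0.12 0.1209 [-1.3  0.6  7.6]
0.119 0.1199 [-1.7  0.9  6.8]
0.118 0.1189 [-0.8  0.9  8.1]
0.117 0.1179 [-1.1  0.5  7.5]
0.116 0.1169 [-0.8  0.   6.7]
0.115 0.1159 [-1.   0.9  7.3]
0.114 0.115 [-0.8  0.9  8.8]
0.113 0.115 [-1.9  0.9 12.9]
0.112 0.115 [-1.6  1.5 15.8]
0.111 0.115 [-2.8  1.1 19.8]
0.11 0.115 [-2.8  2.  24.5]
0.109 0.115 [-3.3  1.2 28.8]
0.108 0.115 [-3.6  2.1 31.1]
15.925 20.12708572602006
```

Pin went down and the head bottomed out at exactly 15 mm. Return the mallet to its own spot.

```bash
python3 - <<'E'
from h import *
P=[.4865,.085];X=[.435,-.232]
bot.line_to([*P,.2],max_speed=.2);bot.line_to([*X,.2],max_speed=.25);bot.line_to([*X,.112],max_speed=.15);bot.hold(.2)
f0=bot.current_contact_force()
bot.line_to([*X,.099],max_speed=.03);print(bot.current_contact_force()-f0,bot.current_ee_pos())
bot.set_gripper(.55);bot.hold(.2)
bot.line_to([*X,.22],max_speed=.15)
c=bot.read_camera("wrist");s=bot.read_camera("scene");t=bot.read_camera("top")
o=np.hstack([cv2.resize(c["pixels"][60:270,170:450],(400,300)),cv2.resize(s["pixels"][230:335,280:420],(400,300),interpolation=cv2.INTER_CUBIC)])
o=np.vstack([o,cv2.resize(t["pixels"][150:220,200:387],(800,300),interpolation=cv2.INTER_CUBIC)])
cv2.imwrite("pics/c5.png",o);print(bot.current_clock())
E
```

```text
[-0.99548453  0.84476536  7.09693421] [ 0.43570761 -0.23249416  0.10009054]
21.4
```

View pics/c5.png

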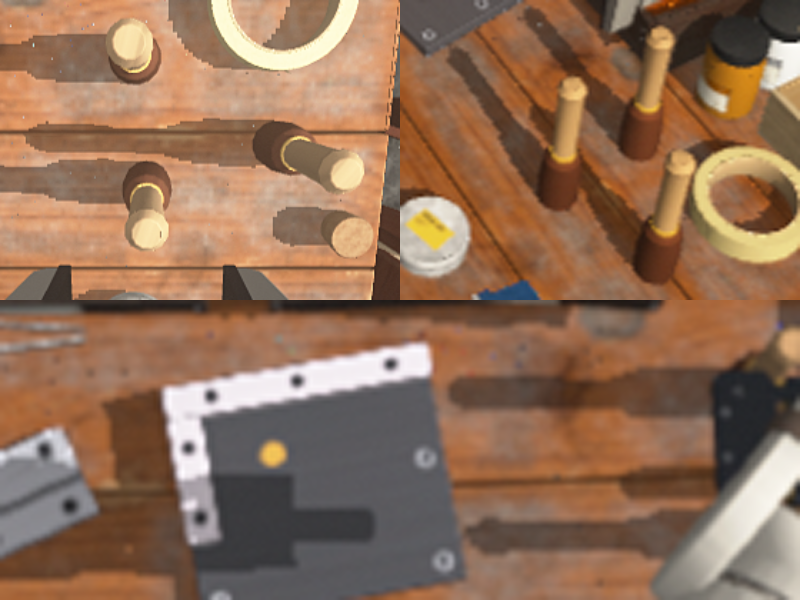

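The mallet stands upright in its spot (scene crop (560,200)), and the pin shows as a flush disc at lower-panel (272,453). Now the bracket.

```bash
python3 - <<'E'
from h import *
t=bot.read_camera("top")
a,b=[ray(t,(200+x/4.278,150+(y-300)/4.286),.035)[:2] for x,y in((164,390),(430,343))]
d=a-b;yaw=np.degrees(np.arctan2(d[1],d[0]))-90;R=np.array([[np.cos(np.radians(yaw)),-np.sin(np.radians(yaw))],[np.sin(np.radians(yaw)),np.cos(np.radians(yaw))]])
print("len",np.linalg.norm(d),"yaw",yaw,"seat via fence",a+R@[-.05,-.062])
B=[.4663,.2454];p=[*B,.15];o=best(p,112.4)
bot.set_gripper(.5,60);bot.goto(p,list(o));
bot.line_to([*B,.022],max_speed=.12);bot.set_gripper(0,60)
print(bot.current_opening()*92,bot.current_grip_force(),bot.current_ee_pos(),bot.current_joints())
bot.line_to([*B,.12],max_speed=.15);bot.hold(.2);print(bot.current_opening()*92,bot.current_contact_force())
c=bot.read_camera("wrist");s=bot.read_camera("scene")
cv2.imwrite("pics/c6.png",np.hstack([cv2.resize(c["pixels"],(400,300)),cv2.resize(s["pixels"][110:230,200:360],(400,300),interpolation=cv2.INTER_CUBIC)]));print(bot.current_clock())
E
```

```text
len 0.17083555609450796 yaw 8.478380972274024 seat via fence [0.48502468 0.0804501 ]
0.24105280301890217 0.0 [0.46630956 0.2453926  0.02199525] [ 2.54865995e-01  2.22671304e-01  1.86408131e+00  5.60070827e-06
  1.05485111e+00 -1.36045932e-01]
0.6668149970740949 [ 0.59922987 -0.71461708 -0.40398673]
26.5833
```

View pics/c6.png

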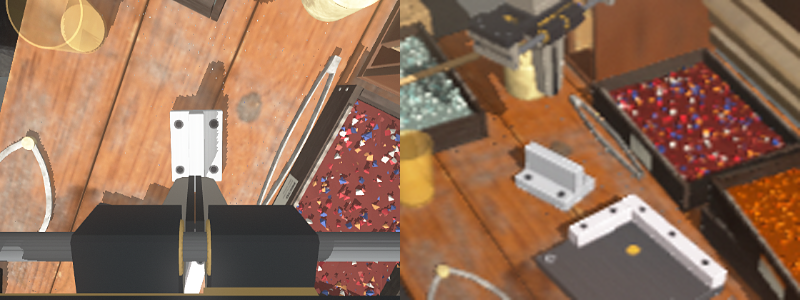

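The gripper closed on nothing, and the bracket is still on the table (scene crop (555,175), wrist (195,150)). I'll check where it really is.

```bash
python3 - <<'E'
from h import *
c=bot.read_camera("wrist");s=bot.read_camera("scene");t=bot.read_camera("top")
e=bot.current_ee_pos();print(e,bot.current_joints())
for n,k in(("w",c),("s",s),("t",t)):
    print(n,proj(k,[.4663,.2454,.016]),proj(k,e),proj(k,[.4865,.085,.015]))
print("bracket ctr from w: foot z.016 corners")
q=np.array([ray(c,(u*1.4,v*1.4),.016)[:2] for u,v in((170,110),(221,110),(222,178),(171,178))]);print(q.mean(0),[np.linalg.norm(q[i]-q[i-1]).round(4) for i in range(4)])
w=np.load("w1.npy",allow_pickle=True).item();print("w1",proj(w,[.4663,.2454,.016]))
cv2.imwrite("pics/x.png",c["pixels"]);h=cv2.cvtColor(c["pixels"],cv2.COLOR_BGR2HSV)
k=((h[...,1]<45)&(h[...,2]>110)).astype(np.uint8);k[:140]=0;k[255:]=0;k[:,:225]=0;k[:,320:]=0
cs,_=cv2.findContours(k,0,2);r=max(cs,key=cv2.contourArea);print(cv2.minAreaRect(r),cv2.boundingRect(r))
E
```

```text
[0.46615267 0.24535557 0.11971018] [ 2.54871936e-01  9.10683485e-02  1.79811380e+00  7.14122814e-06
  1.25289348e+00 -1.36079952e-01]
w [273.36733279 205.8965607 ] [273.20055638 245.37399999] [227.60580648 369.53014175]
s [260.39090375 180.33812426] [259.03230772 154.22088221] [290.85708958 209.06552652]
t [203.94350581 194.64015299] [198.477877   189.09642489] [262.64585446 185.65243187]
bracket ctr from w: foot z.016 corners
[0.46618404 0.24795215] [np.float64(0.0804), np.float64(0.0573), np.float64(0.0804), np.float64(0.0609)]
w1 [342.67305649 215.08998257]
((273.5, 203.49996948242188), (72.99998474121094, 100.99998474121094), -0.0) (237, 153, 74, 102)
```

```bash
python3 - <<'E'
from h import *
B=[.4663,.2462]
f0=bot.current_contact_force()
bot.set_gripper(.5,20);print("open",bot.current_opening())
bot.line_to([*B,.02],max_speed=.12)
print(bot.current_ee_pos(),bot.current_contact_force()-f0,bot.current_opening())
for g in(.3,.2,.1):
    bot.set_gripper(g,20);print(g,bot.current_opening(),bot.current_grip_force(),(bot.current_contact_force()-f0).round(1),bot.current_clock())
c=bot.read_camera("wrist");h=cv2.cvtColor(c["pixels"],cv2.COLOR_BGR2HSV)
k=((h[...,1]<45)&(h[...,2]>110)).astype(np.uint8);k[:,:150]=0;k[:,400:]=0
for r in cv2.findContours(k,0,2)[0]:
    if cv2.contourArea(r)>300:print(cv2.boundingRect(r))
E
```

```text
open 0.5001880935436847
[0.46708005 0.24642811 0.02081958] [ 0.66889966 -0.32411035 -0.34347334] 0.5017369908063621
0.3 0.29622315681627936 0.0 [ 0.3 -0.4  0.6] 28.975
0.2 0.19840612649397008 0.0 [ 0.7 -1.   0.2] 29.3167
0.1 0.1041020681796028 0.0 [ 0.5 -0.2  0.8] 29.6583
(242, 366, 63, 45)
(216, 167, 113, 158)
```

```bash
python3 - <<'E'
from h import *
g=cv2.imread("pics/x.png",0)
print("z=.12 image");
for r in(165,185,205,225,240,250):print(r,g[r,230:320:2].tolist())
e=np.array([.46615,.24536])
c=bot.read_camera("wrist");G=cv2.cvtColor(c["pixels"],6)
print("now TCP px",proj(c,bot.current_ee_pos()))
for r in(180,200,220,240,260,280,300,320):print(r,G[r,205:340:3].tolist())
u=np.array([np.cos(np.radians(112.4)),np.sin(np.radians(112.4))]);v=np.array([u[1],-u[0]])
P=bot.current_ee_pos()[:2]
for z in(.016,.05):
  for a in(-.042,.042):print(z,a,[proj(c,[*(P+a*u+b*v),z]).round(0).tolist() for b in(-.03,-.008,.008,.03)])
E
```

```text
z=.12 image
165 [170, 171, 173, 174, 254, 251, 252, 251, 252, 254, 254, 251, 253, 252, 252, 252, 253, 251, 252, 251, 252, 252, 253, 253, 252, 251, 253, 230, 197, 205, 197, 199, 197, 199, 202, 193, 194, 255, 250, 252, 246, 113, 115, 113, 176]
185 [174, 180, 177, 173, 254, 252, 252, 252, 252, 252, 253, 251, 253, 252, 252, 252, 255, 251, 252, 251, 251, 252, 252, 252, 252, 251, 253, 232, 198, 202, 201, 199, 197, 196, 195, 187, 195, 251, 252, 253, 229, 117, 119, 120, 185]
205 [179, 172, 167, 161, 144, 254, 252, 252, 251, 252, 253, 251, 252, 252, 252, 252, 252, 246, 252, 251, 251, 251, 252, 252, 252, 250, 252, 237, 196, 200, 198, 196, 195, 196, 194, 185, 187, 255, 251, 253, 177, 127, 126, 177, 181]
225 [164, 169, 182, 186, 176, 254, 251, 253, 251, 252, 252, 252, 251, 252, 252, 251, 252, 232, 252, 250, 251, 251, 252, 252, 251, 250, 251, 241, 193, 197, 194, 192, 190, 187, 255, 248, 250, 248, 251, 255, 134, 128, 127, 149, 180]
240 [172, 173, 173, 166, 167, 254, 251, 255, 162, 123, 87, 84, 114, 151, 255, 250, 252, 236, 251, 250, 251, 251, 251, 252, 251, 249, 251, 241, 189, 190, 188, 255, 119, 
[... 1681 characters left out ...]
, 52, 55, 58, 56, 57, 57, 58, 59, 98, 111, 113, 112, 53, 61, 60, 63, 60, 108, 250, 251, 251, 251, 251, 249, 121, 68, 63, 61, 62, 57, 113, 112, 112, 99, 55, 59, 56, 57, 58, 57, 56, 54, 52]
320 [47, 46, 47, 50, 50, 52, 51, 46, 139, 128, 107, 107, 111, 101, 61, 65, 67, 66, 49, 255, 249, 250, 250, 251, 251, 249, 255, 57, 66, 66, 64, 102, 95, 109, 109, 108, 130, 138, 49, 52, 51, 48, 48, 49, 49]
0.016 -0.042 [[223.0, 310.0], [259.0, 310.0], [286.0, 310.0], [323.0, 310.0]]
0.016 0.042 [[218.0, 170.0], [258.0, 170.0], [287.0, 170.0], [327.0, 170.0]]
0.05 -0.042 [[214.0, 342.0], [257.0, 342.0], [288.0, 342.0], [331.0, 342.0]]
0.05 0.042 [[207.0, 178.0], [255.0, 178.0], [290.0, 179.0], [338.0, 179.0]]
```

The web is visibly centred between the fingers, yet closing meets no resistance. A quick force probe down onto the foot and sideways should show what is solid.

```bash
python3 - <<'E'
from h import *
f0=bot.current_contact_force()
B=bot.current_ee_pos()[:2];B=np.array([.4663,.2462])
for z in(.017,.014,.011):
    bot.line_to([*B,z],max_speed=.05);f=bot.current_contact_force()-f0;print(z,bot.current_ee_pos().round(4),f.round(1))
    if abs(f).max()>8:break
bot.line_to([*B,.02],max_speed=.05)
v=np.array([np.cos(np.radians(22.4)),np.sin(np.radians(22.4))])
for d in(.006,.012):
    bot.line_to([*(B-d*v),.02],max_speed=.05);print(d,(bot.current_contact_force()-f0).round(1))
c=bot.read_camera("wrist");G=cv2.cvtColor(c["pixels"],6);print(np.flatnonzero(G[220]>235)[[0,-1]],proj(c,[*B,.016]),bot.current_clock())
E
```

```text
0.017 [0.467  0.2464 0.0179] [-0.8  0.1  4.9]
0.014 [0.4671 0.2464 0.0177] [-10.8  -3.6  27.7]
0.006 [ 0.5  0.3 -0.9]
0.012 [ 0.2 -0.4 -0.3]
[243 519] [294.26064802 242.99475583] 31.1083
```

Contact came at reading z≈0.0177 with the closed fingers directly over the web, whose top is at 0.050. Only the web top was touched, so the real fingertips sit ≈32 mm above the reported TCP. The image agrees: the fingertip edge is at row ~248, while the TCP's would be ~227. I'll grasp 32 mm lower, force-guarded.

```bash
python3 - <<'E'
from h import *
B=np.array([.4663,.2462])
bot.line_to([*B,.035],max_speed=.1);bot.set_gripper(.5,60)
f0=bot.current_contact_force()
for z in(.012,.002,-.004,-.008):
    bot.line_to([*B,z],max_speed=.08);f=bot.current_contact_force()-f0;print(z,bot.current_ee_pos()[2].round(4),f.round(1))
    if abs(f).max()>6:break
bot.set_gripper(0,60);print(bot.current_opening()*92,bot.current_grip_force(),bot.current_ee_pos(),bot.current_clock())
E
```

```text
0.012 0.0113 [ 0.5 -0.2 -0.5]
0.002 0.0015 [-0.4  0.3  1.3]
-0.004 -0.0044 [1.4 0.4 0.1]
-0.008 -0.0083 [ 0.8 -0.7  0.4]
15.476730260977881 59.990665912628174 [ 0.4664498   0.24623956 -0.00789385] 33.9083
```

The bracket is gripped (15.5 mm opening, 60 N). Transport it and lower it beside the corner.

```bash
python3 - <<'E'
from h import *
B=[.4663,.2462]
y=np.radians(8.6);ux=np.array([np.cos(y),np.sin(y)]);uy=np.array([-np.sin(y),np.cos(y)])
S=np.array([.4862,.0845])-.012*ux-.012*uy
bot.line_to([*B,.075],max_speed=.2)
# keep the same half-turn branch
r=Ro.from_rotvec(bot.current_tool_rot()).as_matrix()[:,0];h=np.degrees(np.arctan2(r[1],r[0]));print("heading",h)
d=98.6 if abs(((h-112.4+180)%360)-180)<90 else 278.6
bot.line_to([*S,.075],rot=list(down(d)),max_speed=.2);bot.hold(.2)
f0=bot.current_contact_force();np.save("f0.npy",f0)
bot.line_to([*S,.012],max_speed=.12)
for z in(.010,.009,.008,.007,.006,.005):
    bot.line_to([*S,z],max_speed=.03);f=bot.current_contact_force()-f0;print(z,bot.current_ee_pos().round(4),f.round(1))
    if f[2]>5:break
print(bot.current_clock(),bot.current_opening()*92,f0);np.save("S.npy",[*S,z])
c=bot.read_camera("wrist");cv2.imwrite("pics/w7.png",c["pixels"])
E
```

```text
heading 112.40041978719111
0.01 [0.4767 0.0708 0.0106] [-0.   0.6 -0.5]
0.009 [0.4762 0.0708 0.0091] [-1.   1.7 -0.6]
0.008 [0.476  0.0708 0.0079] [-0.8  0.1  0.2]
0.007 [0.4764 0.0708 0.0071] [-0.1 -0.1  1.6]
0.006 [0.4771 0.0707 0.0071] [-2.8  0.4  9.5]
37.625 15.57880440142622 [ 0.77281897  0.03481373 -3.47033145]
```

```bash
python3 - <<'E'
from h import *
f0=np.load("f0.npy");S=np.load("S.npy");y=np.radians(8.6);ux=np.array([np.cos(y),np.sin(y)]);uy=np.array([-np.sin(y),np.cos(y)])
z=.0063;a=b=0.;N=14
def step():
    bot.line_to([*(S[:2]+a*ux+b*uy),z],max_speed=.03)
    f=bot.current_contact_force()-f0;e=bot.current_ee_pos();d=e[:2]-S[:2]
    print(f"a{a*1e3:.0f} b{b*1e3:.0f} at {d@ux*1e3:.1f} {d@uy*1e3:.1f} F {f[:2]@ux:.1f} {f[:2]@uy:.1f} {f[2]:.1f}");return -f[:2]@ux,-f[:2]@uy
a=b=.006;step()
while a<.026 and step()[0]<N:a+=.002
while b<.026 and step()[1]<N:b+=.002
bot.hold(.3);step()
r=Ro.from_rotvec(bot.current_tool_rot()).as_matrix();print(r[:,0],r[:,2],bot.current_ft_torque(),bot.current_clock(),bot.current_ee_pos(),bot.current_opening()*92)
np.save("ab.npy",[a,b])
E
```

```text
a6 b6 at 7.3 6.1 F 0.7 1.1 9.2
a6 b6 at 7.3 6.1 F 0.1 1.1 8.4
a8 b6 at 8.9 6.0 F -1.4 0.2 9.8
a10 b6 at 10.8 6.0 F -1.3 -0.1 10.0
a12 b6 at 12.9 5.9 F -1.9 0.0 10.1
a14 b6 at 14.7 6.0 F -2.5 0.5 11.0
a16 b6 at 14.6 6.0 F -10.8 -0.9 19.7
a18 b6 at 14.4 6.0 F -18.9 -1.3 27.6
a18 b6 at 14.5 6.0 F -19.3 -1.2 27.5
a18 b8 at 14.5 6.9 F -20.2 -6.2 26.5
a18 b10 at 14.5 8.5 F -19.1 -7.2 26.3
a18 b12 at 14.5 10.4 F -19.6 -8.0 26.9
a18 b14 at 14.5 10.9 F -19.8 -14.6 26.2
a18 b14 at 14.5 10.9 F -19.5 -13.6 25.8
[-0.15106297  0.98850935 -0.00540789] [-0.00802537 -0.00669689 -0.99994537] [-2.60774297  2.89250581 -0.26038412] 41.6583 [0.48885728 0.08374568 0.00725349] 15.254038865051427
```

```bash
python3 - <<'E'
from h import *
f0=np.load("f0.npy");S=np.load("S.npy");y=np.radians(8.6);ux=np.array([np.cos(y),np.sin(y)]);uy=np.array([-np.sin(y),np.cos(y)])
for a,b,z in((.018,.014,.0085),(.018,.016,.0085),(.0185,.018,.0085)):
    bot.line_to([*(S[:2]+a*ux+b*uy),z],max_speed=.03);bot.hold(.2)
    f=bot.current_contact_force()-f0;e=bot.current_ee_pos();d=e[:2]-S[:2]
    print(f"a{a*1e3:.0f} b{b*1e3:.0f} at {d@ux*1e3:.1f} {d@uy*1e3:.1f} z{e[2]:.4f} F {f[:2]@ux:.1f} {f[:2]@uy:.1f} {f[2]:.1f}")
r=Ro.from_rotvec(bot.current_tool_rot()).as_matrix();print(np.degrees(np.arctan2(r[1,0],r[0,0])),r[:,2],bot.current_grip_force(),bot.current_opening()*92,bot.current_clock())
# from-near check: bracket's foot vs fence in the wrist picture: bright-face profile across the long fence
c=bot.read_camera("wrist");cv2.imwrite("pics/w8.png",c["pixels"]);G=cv2.cvtColor(c["pixels"],6)
o=e[:2]
for k in(-.035,-.03,.03,.035): # along jig y from bracket centre
    print(k,[int(G[min(419,max(0,int(q[1]))),min(559,max(0,int(q[0])))]) for q in(proj(c,[*(o+k*uy+s*ux),.031 if s<.03 else .035]) for s in np.arange(-.036,.06,.003))])
E
```

```text
a18 b14 at 14.5 11.0 z0.0075 F -10.5 -13.2 9.4
a18 b16 at 14.5 11.1 z0.0077 F -11.9 -20.7 9.8
a18 b18 at 14.6 11.1 z0.0079 F -15.1 -27.7 11.4
98.75904623724598 [-0.00767949 -0.01346529 -0.99987985] 60.027809143066406 15.522032683323248 43.0083
-0.035 [38, 33, 109, 90, 90, 83, 49, 51, 45, 227, 241, 242, 242, 240, 235, 199, 48, 85, 84, 100, 95, 89, 114, 38, 46, 43, 43, 42, 43, 39, 43, 38]
-0.03 [44, 40, 105, 90, 93, 92, 53, 57, 49, 160, 239, 241, 243, 240, 234, 205, 52, 88, 88, 97, 94, 91, 108, 47, 47, 48, 47, 48, 44, 47, 45, 45]
0.03 [118, 118, 109, 231, 245, 120, 118, 165, 161, 135, 154, 159, 162, 236, 232, 202, 164, 162, 85, 91, 154, 161, 144, 251, 119, 84, 88, 209, 250, 155, 160, 152]
0.035 [118, 118, 108, 231, 232, 234, 230, 161, 161, 141, 144, 142, 142, 145, 140, 121, 164, 162, 159, 157, 157, 158, 146, 251, 255, 118, 111, 251, 250, 158, 153, 149]
```

Both fences stop the bracket hard: force climbs with no further motion. Ease the tilt a little and hand in.

```bash
python3 - <<'E'
from h import *
f0=np.load("f0.npy");S=np.load("S.npy");y=np.radians(8.6);ux=np.array([np.cos(y),np.sin(y)]);uy=np.array([-np.sin(y),np.cos(y)])
bot.line_to([*(S[:2]+.0185*ux+.0165*uy),.0075],max_speed=.02);bot.hold(.5)
f=bot.current_contact_force()-f0;d=bot.current_ee_pos()[:2]-S[:2];r=Ro.from_rotvec(bot.current_tool_rot()).as_matrix()
print(d@ux,d@uy,bot.current_ee_pos()[2],f[:2]@ux,f[:2]@uy,f[2],r[:,2],bot.current_clock())
ok=f[:2]@ux<-8 and f[:2]@uy<-12 and bot.current_grip_force()>20
print(ok)
if ok:print(bot.job_done())
E
```

```text
0.014503633244152842 0.01094180184471056 0.007482174518668713 -18.410524173967882 -24.059953025193455 18.251323797393436 [-0.00832291 -0.0110076  -0.99990478] 43.8083
True
the job is handed in; nothing more can be done
None
```

I handed the job in at about 44 s, but `job_done()` returned no verdict: the pin is down flush, the mallet is upright at its original spot, and the bracket is gripped at 60 N, pushing about 18 N towards the long fence and 24 N towards the short (wrist readings, plate friction included).

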